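Gauge a copper cap on the leaning depth pin and sort it

ROBOT

A 6-joint arm with a two-finger parallel gripper is mounted at the origin on the work surface. World frame = base frame: x ahead of the robot, y to its left, z up, the work surface at z = 0. Lengths are in m, angles in rad, forces in N, time in s.
With the tool pointing down it reaches from about 0.25 to 0.775 m from the base axis. Payload 4 kg.
Tool frame: the origin (TCP) lies midway between the tips of the shut fingers; the grasp point (between the pads) lies 19 mm behind it; z points along the fingers, y is the line along which they close (so a half turn about z gives the same grasp; the last joint's range is limited). The gripper opens to 85 mm and grips with 20 to 120 N. Pads are 22 mm wide; open, the fingers measure 114 mm over their backs; the gripper's body (76 mm by 85 mm) begins 54 mm behind the grasp point. The pads swing forward as they close: fully open they stand 13 mm farther back than shut.
Start: joints at [1.02, 0.087, 1.371, -0, 1.684, -0.103], TCP at [0.238, 0.496, 0.231] pointing down, gripper open.
Joint ranges: [-3.1, 3.1], [-0.76, 2.03], [0.27, 2.55], [-1.08, 4.22], [0.17, 2.65], [-2.57, 2.57]. Speed limits (rad/s): [2.79, 2.79, 3.14, 3.14, 3.14, 3.14].

INTERFACE

Orientations are given as a unit quaternion [w, x, y, z].
In Python, from rig import r, get_image, workorder gives the robot as it stands.
- The arm moves only by the shell command python3 -m handwheel 'ROWS' [FORCE]. ROWS is JSON, one flat list of numbers, 7 for each row, row after row: the shift along the tool's x, y, z as a fraction of full scale, then the turn, a rotation vector about the tool's x, y, z as a fraction of full scale, then the opening, from -1 (shut) to 1 (fully open). In form: [x, y, z, rx, ry, rz, jaw, x, y, z, rx, ry, rz, jaw, ...]. A call has 1 to 10 rows; each row is the pose to reach, as a shift and turn from the pose commanded when the call began, along the tool's axes at that moment; what a row does not reach only later rows make up. Full scale, the value 1, is 0.8 m for a shift and 60 degrees for a turn. A row lasts 1/8 s, in which the tool goes at most 62.5 mm and 10.7 degrees, less where a joint would pass 70% of its speed; a pose out of reach is approached as far as the arm can. A call with a number of a shift or a turn outside -1 to 1 is refused whole. A call with a gripper value outside its range is refused whole. The fingers move at their own pace and stop on an object; FORCE is the grip in N (left out, the last holds). Time passes only in rows, so rows that repeat a pose let the fingers close. It gives the time, the measured TCP pose, the force, the opening and the grip force at its end, in the units of the state.
- r.get_obs(): the state, without advancing time (a new reading comes with each control period).
- get_image(name): name is "side" or "top" or "wrist"; returns a dict with "image" (400x640x3 uint8, red, green, blue), "vertical_fov" (degrees; the focal length in pixels is half the picture's height over the tangent of half this angle, whatever the lens; pixels are square), "cx", "cy" (the principal point, pixels), "k1" (the pictures are not rectified: a ray, as slopes to the right and down, at radius r is drawn at 1 + k1 r^2 times it, then the intrinsics apply), "cam_to_world" (4x4, takes a point from camera to world coordinates). Camera axes: x right, y down, z forward; pixel columns grow to the right and rows downward; lengths in m; the calibration is good to about 2 mm. A picture is of the moment at which its call begins. There is no depth.
- workorder.sign_off(): hands the job in; it is judged then, once.
The state is a dict: "time_s": time; "joint_pos": joint angles; "qd": joint speeds; "joint_efforts": joint torques, N m; "eef_pos": TCP position; "orientation": TCP orientation; "wrist_force": force on the tool from outside, world axes, zero at the start; "ft_torque": the same for the moment, N m; "width": opening from 0.0 (shut) to 1.0 (fully open); "finger_force": force on a finger pad.
Only numpy, scipy, OpenCV 4.12 (cv2) and the standard library are available. Lean on these libraries where they do the work, as an engineer would, in place of code of your own. Each camera call takes 0.05 s, during which the arm holds its last target. There are 200 camera calls.

TASK

Take the copper cap from the round white pad, slide it onto the leaning gauge pin and press it down as far as it will go: a good cap goes fully home and takes the red ring down with it, a short-bored one stops on the pin's brass nose before it reaches the ring. Then lift it off and stand it upright, without dropping it, on the floor of the green tray if it went home or of the red tray if it did not. Never push the gauge with the gripper itself, and leave the loose things around where they are.

Things in the scene. Friction and masses are not known exactly. Their poses are not given: they have to be found in the camera images.
- cap_a: One of two new caps that look alike, one on the white pad (to be tested), one on the blue pad (left alone); which is which varies. A copper cap, 56 mm tall: a plain round body 34 mm in diameter standing on a foot flange 46 mm in diameter and 6 mm thick; closed top, 0.3 kg, standing bore down. The bore, 22 mm wide, opens in the underside; its unseen end lies 42 mm deep in a good cap, 29 mm in a short one. Origin: centre of the underside; z up along its axis.
- cap_b: The other new cap, same look and frame as cap_a. Either of the two may be the one on the white pad, and that one may be good or short.
- wait: Square blue pad, fixed, 70 mm wide, 12 mm high, beyond the gauge, with the cap that waits its turn. Origin: centre of its underside.
- pad: Round white pad, fixed, 72 mm in diameter, 12 mm high, with the cap to be tested. Origin: centre of its underside.
- gauge: The fixed gauge: dark plate 130 x 90 x 12 mm with a grey block 50 x 50 mm, 55 mm high, that carries the leaning pin. Origin: centre of the plate's underside. The pin leans 30 degrees from vertical towards the gauge's -x (the robot, give or take 0.5 rad).
- pin: Steel gauge pin. Origin: on its axis, where a home cap's underside lies, 72 mm above the table; z along the pin, outward. 19 mm in diameter up to 26 mm from the origin, then a cone to 10 mm at 33 mm, then the brass nose up to 39 mm. Its aluminium foot, 42 mm wide, ends 6 mm below the origin. A home cap's underside is at z = 0, a short cap's at z = 10 mm, 4 mm clear of the ring.
- pin_nose: The brass nose, 10 mm in diameter and 6 mm long, at the end of the pin. Origin: centre of its underside, 33 mm from the pin's origin; z along the pin.
- ring (a joint): Red telltale ring, 40 mm in diameter, 6 mm thick, round the foot of the pin. 0 = up (its top 6 mm above the pin's origin), 0.006 m = pushed down (top level with the origin). Only a good cap's flange gets it down; that takes about 5 N along the pin, of which the cap's weight gives 2.6 N, and it stays where it is left.
- tray_ok: Green tray for caps that went home: 160 (x) x 200 (y) mm outside, walls 18 mm high and 5 mm thick, white floor 5 mm above its underside. Origin: centre of its underside. It may stand on either side of the robot.
- tray_no: Red tray for caps that stopped short; same form as the green one.
- tray_ok_spot (a point): Middle of the free part of the green tray's floor.
- tray_no_spot (a point): Middle of the free part of the red tray's floor.
- cap_ok_old: A cap sorted earlier, of the same form as the tested one, standing in the green tray about 100 mm to the +y side of the free spot. Leave it where it stands.
- cap_no_old: A cap sorted earlier, standing likewise in the red tray. Leave it where it stands.
- bottle: White bottle, 52 mm in diameter, 150 mm tall, left far corner. Origin: centre of its underside.
- ceramic: White ceramic tube, 44 mm in diameter, 70 mm tall, right far part. Origin: centre of its underside.
- dish: Glass dish, 90 mm in diameter, 30 mm tall, right far corner. Origin: centre of its underside.
- driver: Red-handled screwdriver lying on the right, near the robot. Leave it.

How it is judged:
On the way:
1. the cap, in line with the pin, is either fully home with the red ring down, or stopped short on the brass nose (pressing on it) with the ring still up (((value of joint ring above 0.0045 m and z of cap_a in the frame of pin between -0.003 and 0.003 m and x of cap_a in the frame of pin between -0.005 and 0.005 m and y of cap_a in the frame of pin between -0.005 and 0.005 m and angle between the z axis of cap_a and the z axis of pin, either way round below 0.15 rad) or (value of joint ring below 0.002 m and contact force between cap_a and pin_nose above 1 N and z of cap_a in the frame of pin between 0.007 and 0.0135 m and x of cap_a in the frame of pin between -0.005 and 0.005 m and y of cap_a in the frame of pin between -0.005 and 0.005 m and angle between the z axis of cap_a and the z axis of pin, either way round below 0.15 rad) or (value of joint ring above 0.0045 m and z of cap_b in the frame of pin between -0.003 and 0.003 m and x of cap_b in the frame of pin between -0.005 and 0.005 m and y of cap_b in the frame of pin between -0.005 and 0.005 m and angle between the z axis of cap_b and the z axis of pin, either way round below 0.15 rad) or (value of joint ring below 0.002 m and contact force between cap_b and pin_nose above 1 N and z of cap_b in the frame of pin between 0.007 and 0.0135 m and x of cap_b in the frame of pin between -0.005 and 0.005 m and y of cap_b in the frame of pin between -0.005 and 0.005 m and angle between the z axis of cap_b and the z axis of pin, either way round below 0.15 rad))), for 0.2 s.
At the end, for the whole second after the job is handed in: The cap from the white pad stands upright (within 0.1 rad) and at rest on the floor of the green tray if the red ring was carried down (more than 4.5 mm), or of the red tray if the ring is still up (less than 2 mm); the other new cap stands on the blue pad (centres within 30 mm) (((((value of joint ring above 0.0045 m and (x of cap_a in the frame of tray_ok between -0.06 and 0.06 m and y of cap_a in the frame of tray_ok between -0.08 and 0.08 m and z of cap_a in the frame of tray_ok below 0.012 m)) or (value of joint ring below 0.002 m and (x of cap_a in the frame of tray_no between -0.06 and 0.06 m and y of cap_a in the frame of tray_no between -0.08 and 0.08 m and z of cap_a in the frame of tray_no below 0.012 m))) and angle between each of cap_a, cap_b's own z axis and vertical below 0.1 rad and linear speed of cap_a below 0.02 m/s and horizontal distance between cap_b and wait below 0.03 m) or (((value of joint ring above 0.0045 m and (x of cap_b in the frame of tray_ok between -0.06 and 0.06 m and y of cap_b in the frame of tray_ok between -0.08 and 0.08 m and z of cap_b in the frame of tray_ok below 0.012 m)) or (value of joint ring below 0.002 m and (x of cap_b in the frame of tray_no between -0.06 and 0.06 m and y of cap_b in the frame of tray_no between -0.08 and 0.08 m and z of cap_b in the frame of tray_no below 0.012 m))) and angle between each of cap_b, cap_a's own z axis and vertical below 0.1 rad and linear speed of cap_b below 0.02 m/s and horizontal distance between cap_a and wait below 0.03 m))); the robot touches nothing.
It fails at once if a sorted cap or a loose thing nearby is shifted by more than 30 mm (distance of any of cap_ok_old, cap_no_old, bottle, ceramic, dish, driver from where it was at the start of the episode above 0.03 m).
It fails at once if the gripper pushes on the pin or its ring with more than 5 N (contact force between the fingers and pin above 5 N).
It fails at once if the cap is dropped or slammed into a tray (it moves faster than 0.4 m/s within 15 mm of the tray's floor) (((x of cap_a in the frame of tray_ok between -0.06 and 0.06 m and y of cap_a in the frame of tray_ok between -0.08 and 0.08 m and z of cap_a in the frame of tray_ok below 0.02 m) and linear speed of cap_a above 0.4 m/s) or ((x of cap_a in the frame of tray_no between -0.06 and 0.06 m and y of cap_a in the frame of tray_no between -0.08 and 0.08 m and z of cap_a in the frame of tray_no below 0.02 m) and linear speed of cap_a above 0.4 m/s) or ((x of cap_b in the frame of tray_ok between -0.06 and 0.06 m and y of cap_b in the frame of tray_ok between -0.08 and 0.08 m and z of cap_b in the frame of tray_ok below 0.02 m) and linear speed of cap_b above 0.4 m/s) or ((x of cap_b in the frame of tray_no between -0.06 and 0.06 m and y of cap_b in the frame of tray_no between -0.08 and 0.08 m and z of cap_b in the frame of tray_no below 0.02 m) and linear speed of cap_b above 0.4 m/s)).
It also fails if it takes over 46 s, if anything falls off the work surface, if the arm or the gripper's body presses on something with over 40 N, if the wrist force passes 120 N, or if a joint passes its speed limit or range.

## Working session

There is one attempt and no reset: what is moved stays moved. The work goes in short steps, Python scripts to look and compute and a shell command to move; the robot and the scene stay as the last step left them, time stands still between calls to the robot, and variables do not carry over. Pictures are saved under pics/ and viewed, at most 10 in all, crops included, and the job is handed in when it is done.

```bash
ls; mkdir -p pics
cat > h.py <<'E'
import numpy as np,cv2
from rig import r,get_image
def K(d):
    f=200/np.tan(np.radians(d["vertical_fov"])/2)
    return np.array([[f,0,d["cx"]],[0,f,d["cy"]],[0,0,1.]]),np.array([d["k1"],0,0,0,0.])
def ray(d,uv):
    k,D=K(d);p=cv2.undistortPoints(np.array([[uv]],float),k,D)[0,0]
    T=np.array(d["cam_to_world"]);v=T[:3,:3]@[p[0],p[1],1];return T[:3,3],v/np.linalg.norm(v)
def onz(d,uv,z):
    o,v=ray(d,uv);return o+v*(z-o[2])/v[2]
def proj(d,P):
    k,D=K(d);T=np.linalg.inv(np.array(d["cam_to_world"]))
    return cv2.projectPoints(np.array(P,float).reshape(-1,1,3),cv2.Rodrigues(T[:3,:3])[0],T[:3,3],k,D)[0][:,0]
def tri(d1,a,d2,b):
    o1,v1=ray(d1,a);o2,v2=ray(d2,b)
    s=np.linalg.lstsq(np.c_[v1,-v2],o2-o1,rcond=None)[0]
    p,q=o1+s[0]*v1,o2+s[1]*v2;return (p+q)/2,np.linalg.norm(p-q)
def save(d,n): cv2.imwrite("pics/"+n,cv2.cvtColor(d["image"],cv2.COLOR_RGB2BGR))
E
python3 - <<'E'
from h import *
for n in("top","side"):
    d=get_image(n);save(d,n+"0.png");print(n,d["vertical_fov"],d["k1"],np.round(d["cam_to_world"],3).tolist())
    np.save("pics/%s0.npy"%n,d,allow_pickle=True)
print(r.get_obs())
E
```

```text
pics
top 46.55525713930449 -0.04141759614049478 [[-0.007, -0.996, 0.094, 0.447], [-1.0, 0.007, -0.004, 0.002], [0.003, -0.094, -0.996, 1.301], [0.0, 0.0, 0.0, 1.0]]
side 54.9513341002902 -0.049393531124285135 [[0.999, -0.034, 0.038, 0.507], [-0.05, -0.544, 0.838, -0.897], [-0.008, -0.838, -0.545, 0.659], [0.0, 0.0, 0.0, 1.0]]
{'time_s': 0.1, 'joint_pos': array([ 1.01990171e+00,  8.79379948e-02,  1.37214207e+00,  1.57597216e-05,
        1.68361692e+00, -1.03092170e-01]), 'qd': array([ 0.00043239, -0.00257786, -0.00419383, -0.00028399, -0.00032287,
        0.00121147]), 'joint_efforts': array([ 2.25010117e-03, -3.53014755e+01, -3.14218676e+01, -2.36067735e-04,
        8.00273992e-03,  5.62508001e-05]), 'eef_pos': array([0.23789524, 0.49537767, 0.23020533]), 'orientation': array([-3.45368676e-04,  2.22034166e-01,  9.75038318e-01, -9.93899426e-04]), 'wrist_force': array([-0.10207682,  0.122381  , -0.41207237]), 'ft_torque': array([ 0.01698693, -0.02143822, -0.0383279 ]), 'finger_force': 0.0, 'width': 0.9999224194473049}
```

View pics/top0.png

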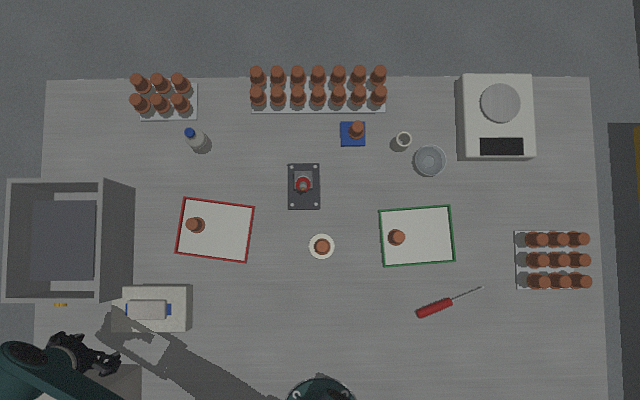

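View pics/side0.png

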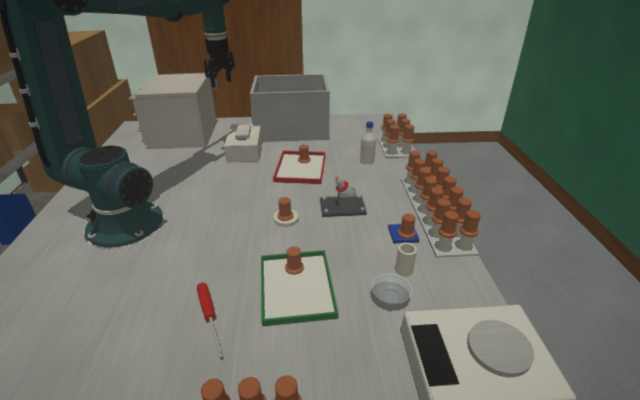

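The top view shows the white pad and cap at (321,246), the gauge plate at (303,186), the red tray at (215,230), the green tray at (417,236) and the blue pad at (353,133). Old caps stand on the left (+y) side of both trays. In the side view the gauge is at (343,195), the test cap at (285,210).

Run:
```python
from h import *
t=np.load("pics/top0.npy",allow_pickle=True).item();s=np.load("pics/side0.npy",allow_pickle=True).item()
def comp(m,box):
    x0,y0,x1,y1=box;z=np.zeros(m.shape,np.uint8);z[y0:y1,x0:x1]=m[y0:y1,x0:x1]
    c=max(cv2.findContours(z,0,1)[0],key=cv2.contourArea);return c
def hsv(d): return cv2.cvtColor(d["image"],cv2.COLOR_RGB2HSV)
h=hsv(t)
H,S,V=[h[...,i].astype(int) for i in range(3)]
cop=((H<15)&(S>90)&(V>50)).astype(np.uint8)
# copper = less saturated than red
def show(n,c,z):
    (x,y),rr=cv2.minEnclosingCircle(c);M=cv2.moments(c);uv=(M['m10']/M['m00'],M['m01']/M['m00'])
    print(n,np.round(uv,1),"area",cv2.contourArea(c),cv2.boundingRect(c),np.round(onz(t,uv,z),4))
pc=comp(((S<110)&(V>150)).astype(np.uint8)|cop,(300,228,342,264));show("pad",pc,.012)
show("cap",comp(cop,(305,230,338,262)),.06)
pl=comp((V<75).astype(np.uint8),(278,155,330,218));show("plate",pl,.012)
R=cv2.minAreaRect(pl);b=cv2.boxPoints(R);W=np.array([onz(t,p,.012) for p in b]);print(np.round(W,4).tolist(),np.linalg.norm(W-np.roll(W,-1,0),axis=1))
show("ring",comp(((H<8)|(H>172)).astype(np.uint8)*(S>150)*(V>60),(285,165,325,200)),.08)
for n,m,box in(("green",((H>45)&(H<90)&(S>80)),(365,195,470,275)),("red",((H<8)|(H>172))&(S>120),(165,190,265,270))):
    c=comp(m.astype(np.uint8),box);show(n,c,.018);b=cv2.boxPoints(cv2.minAreaRect(c));print(np.round([onz(t,p,.018)[:2] for p in b],3).tolist())
for n,d,box in(("g_top",t,(278,155,330,218)),("g_side",s,(313,165,373,225))):
    x0,y0,x1,y1=box;cv2.imwrite("pics/%s.png"%n,cv2.resize(cv2.cvtColor(d["image"][y0:y1,x0:x1],cv2.COLOR_RGB2BGR),None,fx=8,fy=8,interpolation=2))
a=cv2.imread("pics/g_top.png");b=cv2.imread("pics/g_side.png");c=np.zeros((504,900,3),np.uint8);c[:,:416]=a;c[:480,416:896]=b;cv2.imwrite("pics/g.png",cv2.resize(c,(800,448)))
```

```text
pad [321.3 245.9] area 470.0 (308, 234, 27, 25) [ 0.4594 -0.006   0.012 ]
cap [321.7 246.3] area 176.5 (314, 239, 16, 16) [ 0.4579 -0.0065  0.06  ]
plate [303.3 186.5] area 1385.0 (287, 163, 33, 47) [0.6253 0.0432 0.012 ]
[[0.6911, 0.0889, 0.012], [0.6926, 0.0003, 0.012], [0.5619, -0.0017, 0.012], [0.5605, 0.086, 0.012]] [0.08860951 0.13070164 0.08774554 0.13068012]
ring [302.7 181.9] area 52.0 (296, 177, 14, 14) [0.6281 0.0427 0.08  ]
green [416.7 235.4] area 4037.5 (379, 204, 77, 64) [ 0.4861 -0.2695  0.018 ]
[[0.559, -0.164], [0.575, -0.367], [0.415, -0.375], [0.4, -0.175]]
red [214.  229.4] area 4051.5 (174, 196, 81, 67) [0.5067 0.2902 0.018 ]
[[0.442, 0.4], [0.602, 0.381], [0.572, 0.18], [0.413, 0.202]]
```

View pics/g.png

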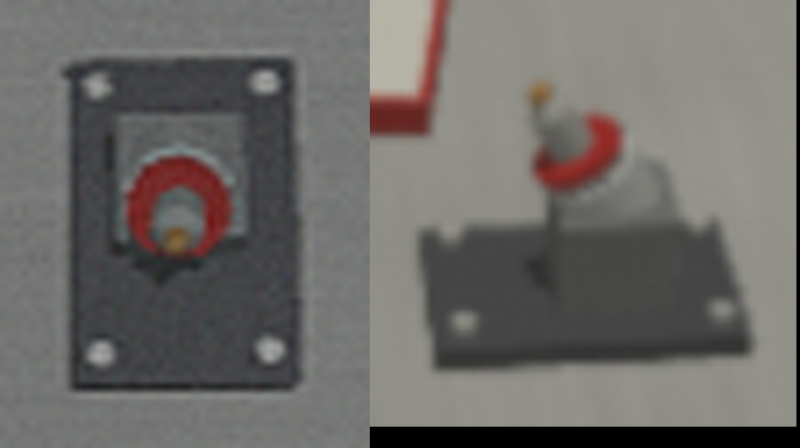

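The crop shows the pin leaning toward the image bottom, that is, toward the robot. The brass nose is at about (302.7,188.8) in top and (336.9,177.9) in side, and the ring is up. I'll triangulate these and work out the first move.

```bash
cat >> h.py <<'E'
from scipy.spatial.transform import Rotation as Ro
def cur():
    o=r.get_obs();q=o["orientation"];return o["eef_pos"],Ro.from_quat([q[1],q[2],q[3],q[0]])
def Rt(xa,za):
    "tool rotation from z direction and approx x direction"
    z=np.array(za,float);z/=np.linalg.norm(z);y=np.cross(z,xa);y/=np.linalg.norm(y)
    return Ro.from_matrix(np.c_[np.cross(y,z),y,z])
def go(p,R=None):
    c,R0=cur();R=R or R0
    print("row",np.round(R0.inv().apply(np.array(p)-c)/.8,4),np.round((R0.inv()*R).as_rotvec()/np.radians(60),3),"now",np.round(c,4))
DOWN=Rt([-1,0,0],[0,0,-1])
E
python3 - <<'E'
from h import *
t=np.load("pics/top0.npy",allow_pickle=True).item();s=np.load("pics/side0.npy",allow_pickle=True).item()
n,e=tri(t,(302.75,188.75),s,(336.9,177.9));g,f=tri(t,(303.3,184.1),s,(342.3,186.4));print(n,e,g,f)
print("cap side/top",tri(t,(321.7,245.5),s,(285,200)))
# nominal: plate frame, axis through z=.072
go([.44,-.006,.21],DOWN);go([.39,-.006,.23],DOWN)
E
```

```text
[0.61072522 0.04166925 0.102429  ] 0.0076466289749722045 [0.62701045 0.04108667 0.07372418] 0.00760747236850823
cap side/top (array([ 0.46299313, -0.00643711,  0.06543263]), np.float64(0.006088373554712286))
row [-0.4991 -0.4555  0.0261] [-0.002 -0.001 -0.428] now [0.2379 0.4954 0.2302]
row [-0.4427 -0.4826  0.0012] [-0.002 -0.001 -0.428] now [0.2379 0.4954 0.2302]
```

```bash
R="-0.5,-0.455,0,0,0,-0.428,1"; python3 -m handwheel '[-0.5,-0.455,0,0,0,-0.428,1,-0.5,-0.455,0,0,0,-0.428,1,-0.5,-0.455,0,0,0,-0.428,1,-0.5,-0.455,0,0,0,-0.428,1,-0.5,-0.455,0,0,0,-0.428,1,-0.5,-0.455,0,0,0,-0.428,1,-0.5,-0.455,0,0,0,-0.428,1,-0.5,-0.455,0,0,0,-0.428,1,-0.5,-0.455,0,0,0,-0.428,1,-0.5,-0.455,0,0,0,-0.428,1]' 60
python3 -m handwheel '[0,0,0,0,0,0,1,0,0,0,0,0,0,1,0,0,0,0,0,0,1]'
python3 - <<'E'
from h import *
go([.44,-.006,.23],DOWN)
d=get_image("wrist");save(d,"w1.png");np.save("pics/w1.npy",d,allow_pickle=True);print(np.round(d["cam_to_world"],3).tolist(),d["vertical_fov"],d["k1"])
E
```

```text
time_s: 1.35
eef_pos: [0.4414, -0.0083, 0.2304]
orientation: [-0.001, 0.003, 1.0, -0.0]
wrist_force: [0.5, 0.4, -1.0]
width: 1.004
finger_force: 0.0
time_s: 1.72
eef_pos: [0.4408, -0.0044, 0.2314]
orientation: [0.0, -0.001, 1.0, 0.0]
wrist_force: [-0.4, 0.2, 0.6]
width: 0.999
finger_force: 0.0
row [ 0.0011 -0.002   0.0018] [0.    0.    0.003] now [ 0.4408 -0.0044  0.2314]
[[-0.003, 0.964, 0.266, 0.373], [1.0, 0.003, 0.001, -0.005], [0.0, 0.266, -0.964, 0.374], [0.0, 0.0, 0.0, 1.0]] 59.90926157486949 -0.07227505672915133
```

View pics/w1.png

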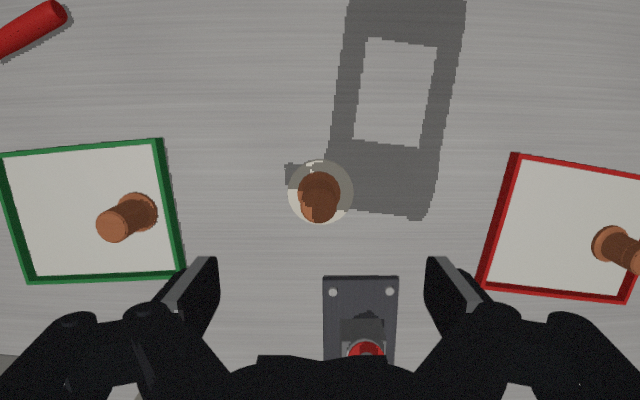

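The wrist view shows the cap on the pad at (319,197), with the flange toward the top of the image and the closed top around (319,207). The trays are on either side, and the red ring is at (366,347), partly hidden by the gripper.

```bash
cat > cap.py <<'E'
from h import *
def cap(d,z0,box):
    H,S,V=[a.astype(int) for a in cv2.split(cv2.cvtColor(d["image"],cv2.COLOR_RGB2HSV))]
    m=((H<16)&(S>100)&(V>35)).astype(np.uint8);x0,y0,x1,y1=box;z=0*m;z[y0:y1,x0:x1]=m[y0:y1,x0:x1]
    c=max(cv2.findContours(z,0,1)[0],key=cv2.contourArea)[:,0]
    bl=lambda P:(P[c[:,1]<=0])
    t,b=c[:,1].min(),c[:,1].max()
    top=[(c[c[:,1]==b,0].mean()),b+.5];fl=[c[c[:,1]==t,0].mean(),t-.5]
    print("box",c.min(0),c.max(0))
    lr=c[:,0].min()-.5,c[:,0].max()+.5
    # far edge of closed top (image bottom) at +17 mm, near edge of flange at -23 mm (image top)
    print("top edge",np.round(onz(d,top,z0+.056),4),"-> centre x",onz(d,top,z0+.056)[0]-.017)
    print("flange edge",np.round(onz(d,fl,z0+.006),4),"-> centre x",onz(d,fl,z0+.006)[0]+.023)
    ymid=c[c[:,0]==c[:,0].min(),1].mean()
    a=onz(d,(lr[0],ymid),z0+.006);e=onz(d,(lr[1],ymid),z0+.006);print("sides",np.round(a,4),np.round(e,4),"centre y",(a[1]+e[1])/2,"width",e[1]-a[1])
E
python3 - <<'E'
from cap import *
d=np.load("pics/w1.npy",allow_pickle=True).item()
cap(d,.012,(285,155,355,235))
H,S,V=cv2.split(cv2.cvtColor(d["image"],cv2.COLOR_RGB2HSV))
for u in((287,192),(353,192),(320,226)):print(onz(d,u,.012))
for u in((332,293),(389,291)):print("bolt",onz(d,u,.012))
for v,u in(("green",(152,278)),("g",(160,145)),("r",(516,155)),("r",(487,287))):print(v,onz(d,u,.018))
E
```

```text
box [298 172] [339 222]
top edge [ 0.4762 -0.0083  0.068 ] -> centre x 0.4591662000238369
flange edge [ 0.4372 -0.0077  0.018 ] -> centre x 0.46018569267695747
sides [ 0.4608 -0.0304  0.018 ] [0.4607 0.0141 0.018 ] centre y -0.00816162150578027 width 0.04442623612958534
[ 0.46067135 -0.04206462  0.012     ]
[0.46046573 0.02886761 0.012     ]
[ 0.49917972 -0.00652526  0.012     ]
bolt [0.58235473 0.00769936 0.012     ]
bolt [0.57984097 0.07464897 0.012     ]
green [ 0.56196989 -0.20119336  0.018     ]
g [ 0.40928827 -0.17252682  0.018     ]
r [0.41818133 0.19952695 0.018     ]
r [0.57250186 0.18881547 0.018     ]
```

```bash
python3 -m handwheel '[-0.0236,-0.0039,0,0,0,0.003,1,-0.0236,-0.0039,0.08,0,0,0.003,1,-0.0236,-0.0039,0.15,0,0,0.003,1,-0.0236,-0.0039,0.2,0,0,0.003,1,-0.0236,-0.0039,0.25,0,0,0.003,1,-0.0236,-0.0039,0.25,0,0,0.003,1,-0.0236,-0.0039,0.25,0,0,0.003,1]'
python3 -m handwheel '[0,0,0,0,0,0,-1,0,0,0,0,0,0,-1,0,0,0,0,0,0,-1,0,0,0,0,0,0,-1,0,0,0,0,0,0,-1,0,0,0,0,0,0,-1,0,0,0,0,0,0,-1]' 60
```

```text
time_s: 2.65
eef_pos: [0.4612, -0.0085, 0.033]
orientation: [0.001, 0.001, 1.0, -0.0]
wrist_force: [1.3, -0.2, -0.3]
width: 1.004
finger_force: 0.0
time_s: 3.52
eef_pos: [0.461, -0.0085, 0.0326]
orientation: [0.001, 0.001, 1.0, 0.0]
wrist_force: [0.3, 1.7, 6.6]
width: 0.386
finger_force: 60.2
```

```bash
python3 -m handwheel '[0,0,-0.03,0,0,0,-1,0,0,-0.1,0,0,0,-1,-0.02,-0.01,-0.169,0,-0.1,0,-1,-0.08,-0.039,-0.169,0,-0.25,0,-1,-0.14,-0.039,-0.169,0,-0.4,0,-1,-0.14,-0.039,-0.169,0,-0.5,0,-1,-0.14,-0.039,-0.169,0,-0.5,0,-1,-0.14,-0.039,-0.169,0,-0.5,0,-1,-0.14,-0.039,-0.169,0,-0.5,0,-1]'
python3 - <<'E'
from h import *
print(r.get_obs()["width"],r.get_obs()["finger_force"])
go([.573,-.04,.168],Rt([-1,0,0],[.5,0,-.866]))
d=get_image("wrist");save(d,"w2.png");np.save("pics/w2.npy",d,allow_pickle=True)
E
```

```text
time_s: 4.65
eef_pos: [0.5727, -0.0402, 0.1674]
orientation: [0.259, 0.001, 0.966, -0.0]
wrist_force: [0.1, -0.2, -3.4]
width: 0.383
finger_force: 60.7
0.3830421416773197 60.731158554553986
row [-0.0007  0.0003 -0.0004] [-0.001  0.001 -0.002] now [ 0.5727 -0.0402  0.1674]
```

View pics/w2.png

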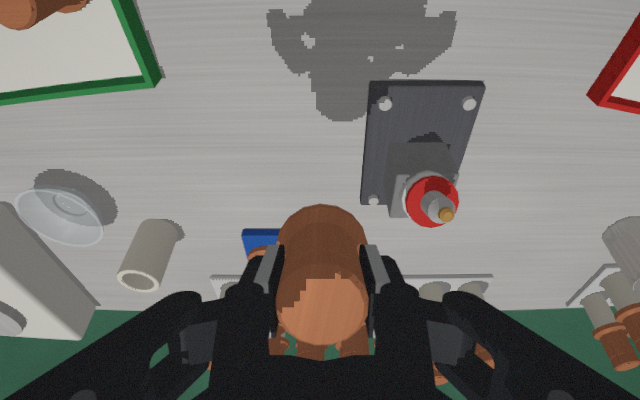

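The wrist view at the tilted standoff shows the cap held straight, flange edge at (322,205). The ring is at (431,202) and the brass nose tip at (446,214).

```bash
cat > pin.py <<'E'
from h import *
def blob(m,box):
    x0,y0,x1,y1=box;z=np.zeros(m.shape,np.uint8);z[y0:y1,x0:x1]=m[y0:y1,x0:x1]
    return max(cv2.findContours(z,0,1)[0],key=cv2.contourArea)
def pin(d,box):
    H,S,V=[a.astype(int) for a in cv2.split(cv2.cvtColor(d["image"],cv2.COLOR_RGB2HSV))]
    e=cv2.fitEllipse(cv2.convexHull(blob(((H<6)|(H>174))&(S>150)&(V>70),box)));print("ring",e)
    n=blob((H>8)&(H<25)&(S>100)&(V>80),box);c,rr=cv2.minEnclosingCircle(n);print("nose",c,rr,cv2.boundingRect(n))
    ax=.03*0
    zr=.072+.004*.866; g=onz(d,e[0],zr); nn=onz(d,c,.072+.037*.866)
    print("ring c",g,"nose",nn,"dir",(nn-g)/np.linalg.norm(nn-g),"len",np.linalg.norm(nn-g))
    a=np.array([-.5,(nn-g)[1]/np.linalg.norm(nn-g),.866]);a/=np.linalg.norm(a)
    print("P0 from ring",g-a*.004,"from nose",nn-a*.037)
E
python3 - <<'E'
from pin import *
d=np.load("pics/w2.npy",allow_pickle=True).item()
pin(d,(390,160,480,240))
p,R=cur();T=np.array(d["cam_to_world"])
print("cam in tool",R.inv().apply(T[:3,3]-p))
# held cap: intersect with planes of tool frame
def ontool(uv,z):
    o,v=ray(d,uv);o=R.inv().apply(o-p);v=R.inv().apply(v);return o+v*(z-o[2])/v[2]
print("flange near edge (expect x=+.023)",ontool((322,204.5),.0146))
print("top far edge (expect -.017)",ontool((322,345),-.0354))
print("top L/R",ontool((276,310),-.0354),ontool((367.5,310),-.0354))
# expected pixels
for s in((.023,0,.0146),(-.017,0,-.0354),(0,.017,-.0354),(0,-.017,-.0354)):print(s,proj(d,[p+R.apply(s)]))
E
```

```text
ring ((431.7117614746094, 201.241943359375), (50.30238342285156, 52.85478973388672), 61.62080001831055)
nose (445.5168151855469, 214.06301879882812) 7.762451648712158 (438, 207, 16, 15)
ring c [0.6254279  0.04150747 0.075464  ] nose [0.60861884 0.04053231 0.104042  ] dir [-0.50676685 -0.02939946  0.86158171] len 0.033169227958156015
P0 from ring [0.62742708 0.04162502 0.07200142] from nose [0.62711126 0.04161965 0.07201313]
cam in tool [ 0.06802022 -0.00080985 -0.14323965]
flange near edge (expect x=+.023) [ 0.02367803 -0.00051203  0.0146    ]
top far edge (expect -.017) [-0.0160602  -0.00056992 -0.0354    ]
top L/R [-0.00123929 -0.01693278 -0.0354    ] [-0.00123884  0.01559672 -0.0354    ]
(0.023, 0, 0.0146) [[323.08175109 205.88041204]]
(-0.017, 0, -0.0354) [[323.5411725  347.11708605]]
(0, 0.017, -0.0354) [[371.59019514 306.93746921]]
(0, -0.017, -0.0354) [[275.67104904 306.95910927]]
```

Run:
```python
from h import *
a=np.array([-.5,-.018,.866]);a/=np.linalg.norm(a);R=Rt([-1,0,0],-a);P=np.array([.6273,.0416,.072])
for s in(.09,.055,.02,0):go(P+a*(s+.0206)-R.apply([.0008,-.0005,0]),R)
```

```text
row [-0.0003  0.1004 -0.0009] [-0.019  0.001  0.008] now [ 0.5727 -0.0402  0.1674]
row [-0.0002  0.1012  0.0428] [-0.019  0.001  0.008] now [ 0.5727 -0.0402  0.1674]
row [-0.0002  0.1021  0.0865] [-0.019  0.001  0.008] now [ 0.5727 -0.0402  0.1674]
row [-0.0002  0.1026  0.1115] [-0.019  0.001  0.008] now [ 0.5727 -0.0402  0.1674]
```

```bash
python3 -m handwheel '[0,0.05,0,-0.019,0,0.008,-1,0,0.1,0,-0.019,0,0.008,-1,0,0.101,0.02,-0.019,0,0.008,-1,0,0.101,0.043,-0.019,0,0.008,-1,0,0.101,0.043,-0.019,0,0.008,-1,0,0.101,0.043,-0.019,0,0.008,-1]'
python3 - <<'E'
from h import *
a=np.array([-.5,-.018,.866]);a/=np.linalg.norm(a);R=Rt([-1,0,0],-a);P=np.array([.6273,.0416,.072])
for s in(.055,.02,0):go(P+a*(s+.0206)-R.apply([.0008,-.0005,0]),R)
d=get_image("side");x0,y0,x1,y1=290,130,390,220;cv2.imwrite("pics/s2.png",cv2.resize(cv2.cvtColor(d["image"][y0:y1,x0:x1],cv2.COLOR_RGB2BGR),None,fx=6.5,fy=6.5,interpolation=2))
E
```

```text
time_s: 5.45
eef_pos: [0.5896, 0.04, 0.1369]
orientation: [0.259, 0.003, 0.966, 0.01]
wrist_force: [-0.1, 0.1, -2.2]
width: 0.386
finger_force: 61.1
row [-0.0012  0.0009 -0.0006] [ 0.     0.    -0.001] now [0.5896 0.04   0.1369]
row [-0.0012  0.0009  0.0431] [ 0.     0.    -0.001] now [0.5896 0.04   0.1369]
row [-0.0012  0.0009  0.0681] [ 0.     0.    -0.001] now [0.5896 0.04   0.1369]
```

View pics/s2.png

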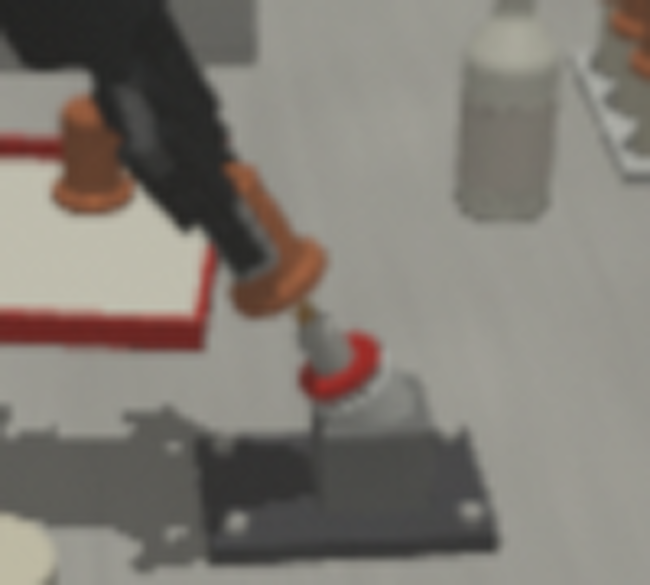

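The side crop shows the cap in line just off the nose: flange centre (281,278), nose (305,310). It sits about 1 mm to the robot side, which agrees with the pose residual. I'll apply the correction and slide on.

```bash
python3 -m handwheel '[-0.0012,0.0009,0,0,0,0,-1,-0.0012,0.0009,0.008,0,0,0,-1,-0.0012,0.0009,0.015,0,0,0,-1,-0.0012,0.0009,0.02,0,0,0,-1,-0.0012,0.0009,0.025,0,0,0,-1,-0.0012,0.0009,0.03,0,0,0,-1,-0.0012,0.0009,0.036,0,0,0,-1,-0.0012,0.0009,0.042,0,0,0,-1,-0.0012,0.0009,0.042,0,0,0,-1]'
python3 - <<'E'
from h import *
a=np.array([-.5,-.018,.866]);a/=np.linalg.norm(a);R=Rt([-1,0,0],-a);P=np.array([.6273,.0416,.072])
for s in(.02,.01,0):go(P+a*(s+.0206)-R.apply([.0008,-.0005,0]),R)
o=r.get_obs();print(o["wrist_force"],R.inv().apply(o["wrist_force"]))
E
```

```text
time_s: 6.62
eef_pos: [0.6067, 0.042, 0.1074]
orientation: [0.258, 0.003, 0.966, 0.01]
wrist_force: [-0.6, -0.7, -3.9]
width: 0.384
finger_force: 61.2
row [-0.0012 -0.0008  0.0004] [ 0.001 -0.001 -0.   ] now [0.6067 0.042  0.1074]
row [-0.0012 -0.0008  0.0129] [ 0.001 -0.001 -0.   ] now [0.6067 0.042  0.1074]
row [-0.0012 -0.0008  0.0254] [ 0.001 -0.001 -0.   ] now [0.6067 0.042  0.1074]
[-0.61446288 -0.7353004  -3.91050794] [ 2.47908445 -0.81640483  3.06560387]
```

```bash
python3 -m handwheel '[0,0,0.004,0,0,0,-1,0,0,0.008,0,0,0,-1,0,0,0.011,0,0,0,-1,0,0,0.013,0,0,0,-1,0,0,0.015,0,0,0,-1,0,0,0.015,0,0,0,-1]'
cat > st.py <<'E'
from h import *
a=np.array([-.5,-.018,.866]);a/=np.linalg.norm(a);R=Rt([-1,0,0],-a);P=np.array([.6273,.0416,.072])
p,_=cur();q=R.inv().apply(p-P);o=r.get_obs()
print("s",-q[2]-.0206,"xy",q[:2]+[.0008,-.0005],"F tool",R.inv().apply(o["wrist_force"]),"M",o["ft_torque"],o["width"],o["time_s"])
E
python3 st.py
```

```text
time_s: 7.38
eef_pos: [0.6129, 0.0422, 0.0975]
orientation: [0.259, 0.003, 0.966, 0.01]
wrist_force: [-0.0, -0.1, -3.5]
width: 0.386
finger_force: 61.2
s 0.00869344039936228 xy [0.00050005 0.00059787] F tool [ 1.80404368 -0.17824691  3.04076539] M [-0.05026707  0.57484369 -0.0078128 ] 0.38612633060666185 7.375
```

```bash
python3 -m handwheel '[0,0,0.002,0,0,0,-1,0,0,0.004,0,0,0,-1,0,0,0.004,0,0,0,-1]'; python3 st.py; python3 -m handwheel '[0,0,0.001,0,0,0,-1,0,0,0.002,0,0,0,-1,0,0,0.002,0,0,0,-1]'; python3 st.py
```

```text
time_s: 7.75
eef_pos: [0.6146, 0.0423, 0.0949]
orientation: [0.259, 0.003, 0.966, 0.01]
wrist_force: [-0.7, -1.1, -2.7]
width: 0.388
finger_force: 61.2
s 0.005560486097882084 xy [0.00039536 0.00064751] F tool [ 1.99193506 -1.17625255  1.98485011] M [-0.0144199   0.54048714 -0.00672707] 0.3875271286739954 7.75
time_s: 8.12
eef_pos: [0.6153, 0.0423, 0.0938]
orientation: [0.259, 0.003, 0.966, 0.01]
wrist_force: [-3.2, -0.4, 0.0]
width: 0.388
finger_force: 61.7
s 0.004273604414812698 xy [0.00026064 0.00062695] F tool [ 2.72034327 -0.44260382 -1.63283337] M [-0.08023453  0.81348774 -0.0141784 ] 0.38821148467386657 8.125
```

```bash
python3 -m handwheel '[0,0,0.001,0,0,0,-1,0,0,0.002,0,0,0,-1,0,0,0.002,0,0,0,-1]'; python3 st.py; python3 -m handwheel '[0,0,0.001,0,0,0,-1,0,0,0.002,0,0,0,-1,0,0,0.002,0,0,0,-1]'; python3 st.py
python3 - <<'E'
from h import *
d=get_image("side");x0,y0,x1,y1=310,150,380,220;cv2.imwrite("pics/s3.png",cv2.resize(cv2.cvtColor(d["image"][y0:y1,x0:x1],cv2.COLOR_RGB2BGR),None,fx=8,fy=8,interpolation=2))
E
```

```text
time_s: 8.5
eef_pos: [0.6162, 0.0423, 0.0922]
orientation: [0.259, 0.003, 0.966, 0.01]
wrist_force: [-2.3, -0.5, -1.5]
width: 0.384
finger_force: 61.6
s 0.002381839372034636 xy [0.00029305 0.00059888] F tool [ 2.78527537 -0.51652867  0.15413665] M [-0.11769721  0.75387037 -0.02555274] 0.3840901030718999 8.5
time_s: 8.88
eef_pos: [0.6171, 0.0423, 0.0908]
orientation: [0.259, 0.003, 0.966, 0.01]
wrist_force: [-3.0, -0.6, -0.6]
width: 0.384
finger_force: 61.7
s 0.0007634676156907973 xy [0.00028407 0.0005967 ] F tool [ 2.91380255 -0.63580047 -1.0169242 ] M [-0.10198235  0.6440378   0.00756184] 0.38396749146097375 8.875
```

View pics/s3.png

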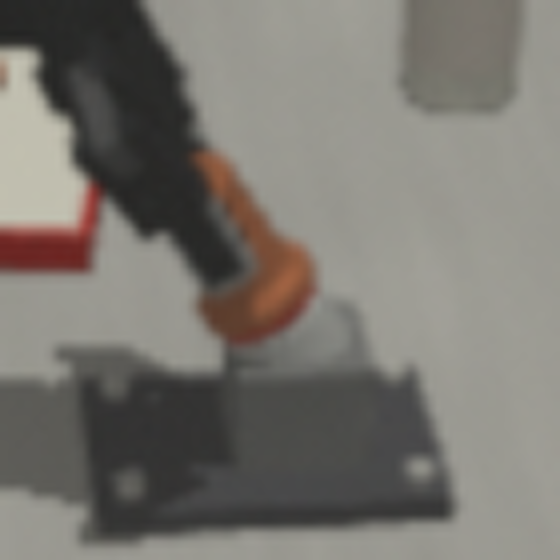

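The cap's flange sits on the ring, and the ring is yielding at a steady 3–4 N, so this is a good cap. I'll press until the force rises.

```bash
python3 -m handwheel '[0,0,0.001,0,0,0,-1,0,0,0.002,0,0,0,-1,0,0,0.002,0,0,0,-1]'; python3 st.py; python3 -m handwheel '[0,0,0.001,0,0,0,-1,0,0,0.002,0,0,0,-1,0,0,0.002,0,0,0,-1]'; python3 st.py
```

```text
time_s: 9.3
eef_pos: [0.6178, 0.0423, 0.0895]
orientation: [0.259, 0.003, 0.966, 0.01]
wrist_force: [-3.9, 0.1, 1.1]
width: 0.385
finger_force: 61.8
s -0.0006885423759749494 xy [0.00029915 0.00060589] F tool [ 2.864037    0.1500552  -2.93247191] M [-0.14598372  0.778975   -0.06483215] 0.3845499695412636 9.3
time_s: 9.68
eef_pos: [0.618, 0.0424, 0.0894]
orientation: [0.259, 0.003, 0.966, 0.01]
wrist_force: [-14.2, -0.7, 9.9]
width: 0.386
finger_force: 63.2
s -0.0008571251143852793 xy [0.00018288 0.00068574] F tool [  7.32701333  -0.48068031 -15.68825783] M [-0.24825932  1.46700296 -0.13005086] 0.3861147017013247 9.675
```

```bash
python3 -m handwheel '[0,0,0.001,0,0,0,-1,0,0,0.001,0,0,0,-1,0,0,0.001,0,0,0,-1]'; python3 st.py; python3 -m handwheel '[0,0,-0.004,0,0,0,-1,0,0,-0.012,0,0,0,-1,0,0,-0.025,0,0,0,-1,0,0,-0.045,0,0,0,-1,0,0,-0.07,0,0,0,-1,0,0,-0.11,0,0,0,-1,0,0,-0.12,0,0,0,-1,0,0,-0.12,0,0,0,-1]'; python3 st.py
python3 - <<'E'
from h import *
d=get_image("side");x0,y0,x1,y1=300,120,390,220;cv2.imwrite("pics/s4.png",cv2.resize(cv2.cvtColor(d["image"][y0:y1,x0:x1],cv2.COLOR_RGB2BGR),None,fx=6,fy=6,interpolation=2))
t=np.load("pics/top0.npy",allow_pickle=True).item()
# green tray from top corners
C=np.array([[0.559,-0.164],[0.575,-0.367],[0.415,-0.375],[0.4,-0.175]]);print(C.mean(0),np.roll(C,-1,0)-C)
from cap import cap
cap(t,.005,(380,222,412,252))
m=t["image"]
print("old cap",onz(t,(396.5,237),.061))
E
```

```text
time_s: 10.05
eef_pos: [0.6181, 0.0424, 0.0894]
orientation: [0.259, 0.002, 0.966, 0.01]
wrist_force: [-18.5, -0.9, 14.0]
width: 0.385
finger_force: 63.9
s -0.0009115060117764057 xy [0.00010374 0.00066581] F tool [  9.03910861  -0.6493961  -21.34972815] M [-0.26243307  1.77734379 -0.19734804] 0.3850220126640176 10.05
time_s: 11.05
eef_pos: [0.5712, 0.0406, 0.1716]
orientation: [0.26, 0.003, 0.966, 0.01]
wrist_force: [0.1, -0.9, -3.9]
width: 0.388
finger_force: 61.3
s 0.09372813772022931 xy [-0.00037134  0.00055574] F tool [ 1.87839411 -0.96164367  3.38119694] M [0.00172062 0.4928332  0.00294476] 0.3879983551462436 11.05
[ 0.48725 -0.27025] [[ 0.016 -0.203]
 [-0.16  -0.008]
 [-0.015  0.2  ]
 [ 0.159  0.011]]
box [388 229] [404 245]
top edge [ 0.4585 -0.2031  0.061 ] -> centre x 0.4414780488678828
flange edge [ 0.506  -0.2138  0.011 ] -> centre x 0.5290155985371311
sides [ 0.4833 -0.1897  0.011 ] [ 0.4829 -0.237   0.011 ] centre y -0.2133129608635736 width -0.04729537215015975
old cap [ 0.4810541  -0.20627546  0.061     ]
```

View pics/s4.png

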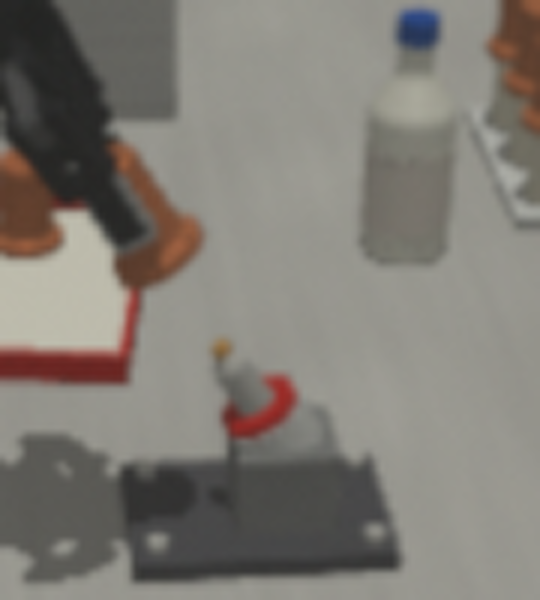

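The side crop shows the cap clear of the pin. The ring is now at (260,405) against the nose at (221,347), about 18 % farther from it than at the start, so the ring is down. The cap goes to the green tray's free spot, near (0.491,-0.313).

Run:
```python
from h import *
go([.491,-.313,.17],DOWN)
```

```text
row [ 0.0817 -0.4419 -0.0578] [ 0.02   0.5   -0.005] now [0.5707 0.0406 0.1702]
```

```bash
python3 -m handwheel '[0.01,-0.05,-0.02,0.005,0.1,0,-1,0.03,-0.12,-0.04,0.01,0.2,0,-1,0.05,-0.19,-0.05,0.015,0.3,0,-1,0.06,-0.26,-0.058,0.02,0.4,-0.005,-1,0.07,-0.32,-0.058,0.02,0.5,-0.005,-1,0.08,-0.38,-0.058,0.02,0.5,-0.005,-1,0.082,-0.42,-0.058,0.02,0.5,-0.005,-1,0.082,-0.442,-0.058,0.02,0.5,-0.005,-1,0.082,-0.442,-0.058,0.02,0.5,-0.005,-1,0.082,-0.442,-0.058,0.02,0.5,-0.005,-1]'
python3 - <<'E'
from h import *
go([.491,-.313,.04],DOWN)
d=get_image("wrist");save(d,"w5.png");np.save("pics/w5.npy",d,allow_pickle=True)
E
```

```text
time_s: 12.35
eef_pos: [0.4913, -0.3118, 0.1701]
orientation: [0.0, -0.0, 1.0, 0.001]
wrist_force: [-1.3, 0.8, -2.9]
width: 0.389
finger_force: 61.3
row [ 0.0004 -0.0017  0.1626] [0.001 0.    0.001] now [ 0.4913 -0.3118  0.1701]
```

View pics/w5.png

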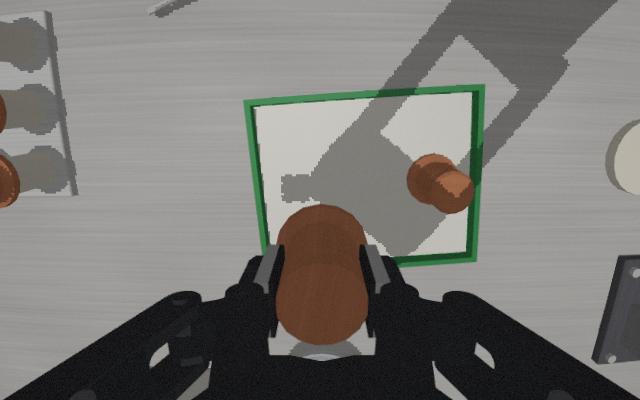

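The view shows the green tray with corners (247,102), (483,87) and (475,262), the old cap at (435,178), and the held cap straight, above the left part of the tray.

```bash
python3 - <<'E'
from h import *
d=np.load("pics/w5.npy",allow_pickle=True).item()
for u in((247,102),(483,87),(475,262)):print(onz(d,u,.018))
print("old",onz(d,(434,178),.011),proj(d,[[.491,-.313,.005]]))
E
python3 -m handwheel '[0,-0.001,0.03,0,0,0,-1,0,-0.001,0.07,0,0,0,-1,0,-0.001,0.11,0,0,0,-1,0,-0.001,0.14,0,0,0,-1,0,-0.001,0.155,0,0,0,-1,0,-0.001,0.163,0,0,0,-1,0,-0.001,0.163,0,0,0,-1,0,-0.001,0.163,0,0,0,-1]'
```

```text
[ 0.41834558 -0.37377051  0.018     ]
[ 0.4049723  -0.17889492  0.018     ]
[ 0.56218076 -0.16756829  0.018     ]
old [ 0.48329304 -0.21189785  0.011     ] [[320.74666378 184.75205826]]
time_s: 13.4
eef_pos: [0.4917, -0.3143, 0.0412]
orientation: [0.001, 0.0, 1.0, -0.001]
wrist_force: [-0.8, 0.3, -3.5]
width: 0.388
finger_force: 61.3
```

```bash
python3 -m handwheel '[0,0,0.005,0,0,0,-1,0,0,0.01,0,0,0,-1,0,0,0.014,0,0,0,-1,0,0,0.017,0,0,0,-1,0,0,0.019,0,0,0,-1,0,0,0.019,0,0,0,-1]'; python3 -m handwheel '[0,0,0.001,0,0,0,-1,0,0,0.001,0,0,0,-1]'
```

```text
time_s: 14.15
eef_pos: [0.4909, -0.3138, 0.0257]
orientation: [-0.0, 0.0, 1.0, 0.0]
wrist_force: [-3.0, 2.5, 4.2]
width: 0.386
finger_force: 62.0
time_s: 14.4
eef_pos: [0.4909, -0.3139, 0.0257]
orientation: [0.0, 0.0, 1.0, -0.0]
wrist_force: [-4.8, 3.9, 7.7]
width: 0.387
finger_force: 62.5
```

```bash
python3 -m handwheel '[0,0,0,0,0,0,0.2,0,0,0,0,0,0,0.3,0,0,0,0,0,0,0.3,0,0,0,0,0,0,0.3,0,0,0,0,0,0,0.3]'; python3 -m handwheel '[0,0,-0.02,0,0,0,0.3,0,0,-0.06,0,0,0,0.3,0,0,-0.11,0,0,0,0.3,0,0,-0.17,0,0,0,0.3,0,0,-0.2,0,0,0,0.3,0,0,-0.2,0,0,0,0.3,0,0,-0.2,0,0,0,0.3]'
python3 - <<'E'
from h import *
d=get_image("wrist");save(d,"w6.png")
E
```

```text
time_s: 15.02
eef_pos: [0.491, -0.3138, 0.0237]
orientation: [0.0, 0.0, 1.0, 0.0]
wrist_force: [-0.1, -0.6, 0.6]
width: 0.645
finger_force: 0.0
time_s: 15.9
eef_pos: [0.4905, -0.3135, 0.1829]
orientation: [-0.001, 0.0, 1.0, 0.001]
wrist_force: [0.5, -0.6, -0.1]
width: 0.65
finger_force: 0.0
```

View pics/w6.png

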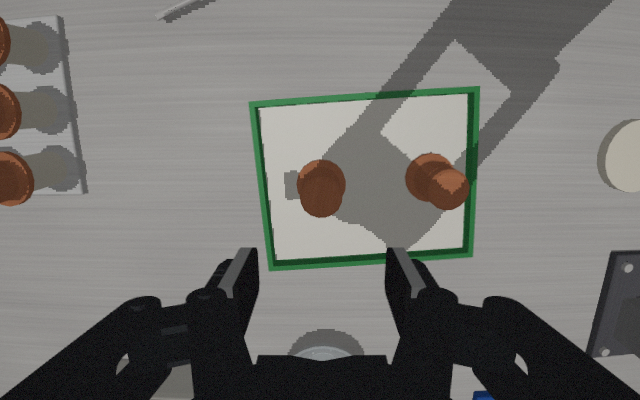

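The cap stands upright in the green tray at (321,188), clear of the old cap, and the gripper is clear of everything.

```bash
python3 -c "
from rig import workorder
print(workorder.sign_off())"
```

```text
the job is handed in; nothing more can be done
None
```

The cap from the white pad was good: it went fully home and took the red ring down, and it now stands upright in the green tray, handed in at about 16 s (no verdict was returned).

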